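Latch the cover of a shielded test box

TASK

Close up the shielded test box: lift the latch's wire bail by its round button over the nose of the keeper on the end cover, let it down behind the keeper and draw it back until it is seated under the nose; then push the lever over past centre and press it fully home on its rubber buffer with a firm push of 10 to 15 N, held for a moment. Work by feel: keep the bail's force on the keeper's nose and the push on the lever below about 15 N, and do not disturb the other things on the bench.

Things in the scene. Friction and masses are not known exactly. Their poses are not given: they have to be found in the camera images.
- test_box: Grey metal box fixed to the bench, 139 x 100 mm, its top 55 mm above the bench. Origin on the bench; x along the box towards its end cover (roughly away from the robot), y across, z up. A steel toggle latch runs along the middle (y = 0) of the top: lever pivot at (-20, 0, 71) mm. The box reaches from x = -115 to 24 mm; two connectors stand out on its +y side.
- cover (a joint): Slide of the end cover (26 x 100 x 49 mm, 2 N friction) along the box's +x, m. 0 = closed tight; it starts 0.0055 to 0.0105 out on its guide pins and meets the rubber gasket at 0.005; from there the gasket pushes back with 22 N per mm. Only the latch can pull it to 0.001.
- keeper (a point): On the steel keeper, a hook 16 mm wide (y) on top of the cover: this point is the middle of its bearing face, which looks to the box's +x, 12 mm above the cover's top. A nose juts 7 mm towards +x from the face, between 3 and 7 mm above this point. It moves with the cover; axes as the box's. The cover's outer face lies 5 mm farther in +x.
- lever (a joint): Hinge of the steel lever about the box's y, rad. About 0 = home, lying along the box's -x on the buffer; 1.57 upright; at most 2.1, leaning towards the cover. Friction holds it. It carries the bail's pin 18 mm from the pivot (in line with the handle): tilting it to the cover lets the bail out, pushing it home draws it in. Dead centre is at 0.08; home is between -0.06 and 0.03.
- lever_end (a point): Point on the outer side of the lever (the top side when home) near its free end, 65 mm from the pivot. The handle is 20 mm wide, 5 mm thick and ends 82 mm from the pivot. With the bail hooked, pushing here takes up to about 6 N. Its z axis is normal to the handle (up when home); its x axis points along the handle towards the pivot.
- bail (a joint): Hinge of the bail on the lever, rad; friction holds it where it is left. The bail rises above the box's +x direction by (joint bail - joint lever).
- bail_bar (a point): Centre of the bail's crossbar, a 5 mm round steel bar, 33 mm long along the box's y, 85 mm from the bail's pin. Seated, it lies against the keeper's bearing face under the nose: 2.5 mm in +x from point keeper, less under load. The bail has 4.4 mm wire legs at y = +-16.5 mm. Its x axis points away from the bail's pin.
- buffer_place (a point): Point on the box where the lever comes to rest: 48 mm from the pivot, at nominal height. A round rubber buffer, 13 mm in diameter, stands here on a screwed foot; its true top is up to 2.5 mm lower or 1 mm higher and is not measured: find it by feel. It gives 1 mm per 12 N.
- bail_button (a point): Centre of the bail's round black button, a disc 20 mm in diameter and 12 mm thick (its flat faces look to +-y of the box: grasp it there from above), fixed to the bail 17 mm beyond and 14 mm above the crossbar in the bail's frame.
- filter_board: Bystander: small green circuit board with two gold connectors, 40x84x11 mm; leave it alone.
- tape_roll: Bystander: roll of black tape, 57x54x19 mm; leave it alone.
- adaptor_2: Bystander: white metal adaptor, 20x49x20 mm; leave it alone.
- torque_wrench: Bystander: small wrench with an orange handle, 22x160x17 mm; leave it alone.
- usb_stick: Bystander: blue memory stick, 18x49x8 mm; leave it alone.
- small_carton: Bystander: closed cardboard carton, 90x70x36 mm; leave it alone.

How it is judged:
On the way, in this order (a step that is already met when the one before it is completed fails the run):
1. the bail's crossbar is seated behind the keeper, under its nose (x of bail_bar in the frame of keeper between -0.003 and 0.006 m and z of bail_bar in the frame of keeper between -0.01 and 0.003 m and value of joint lever above 0.35 rad), for 0.2 s.
2. the lever is pushed past centre and pressed home on its buffer with 9 N or more (value of joint lever below 0.045 rad and contact force between lever and buffer_top above 9 N), for 0.2 s.
At the end, for the whole second after the job is handed in: The crossbar is behind the keeper under its nose (within 6 mm of the bearing face), the lever is home on its buffer (below 0.045 rad), the cover is drawn in to less than 3 mm, and nothing moves (x of bail_bar in the frame of keeper between -0.003 and 0.006 m and z of bail_bar in the frame of keeper between -0.01 and 0.003 m and value of joint lever below 0.045 rad and value of joint cover below 0.003 m and not (velocity of joint lever above 0.1 rad/s)); the robot touches nothing.
It fails at once if the bail bears on the keeper's nose with more than 25 N (contact force between bail and keeper_nose above 25 N or contact force between bail and keeper_lip above 25 N).
It fails at once if the lever bears on its buffer with more than 38 N (contact force between lever and buffer_top above 38 N).
It fails at once if something else on the bench is moved by more than 30 mm (distance of any of filter_board, tape_roll, adaptor_2, torque_wrench, usb_stick, small_carton from where it was at the start of the episode above 0.03 m).
It also fails if it takes over 54 s, if anything falls off the work surface, if the arm or the gripper's body presses on something with over 40 N, if the wrist force passes 120 N, or if a joint passes its speed limit or range.

ROBOT

A 7-joint arm with a two-finger parallel gripper is mounted at the origin on a cart in front of the work surface, level with it; the furniture and walls round the work are solid. World frame = base frame: x ahead of the robot, y to its left, z up, the work surface at z = 0. Lengths are in m, angles in rad, forces in N, time in s.
With the tool pointing down it reaches from about 0.4 to 0.875 m from the base axis. Payload 6.5 kg.
Tool frame: the origin (TCP) lies midway between the tips of the shut fingers; the grasp point (between the pads) lies manip.grip_point_offset behind it (manip.grip_point_offset is the distance from the TCP to the grasp point, in m); z points along the fingers, y is the direction in which the jaws open and shut (so a half turn about z gives the same grasp; the last joint's range is limited). The gripper opens to 88 mm and grips with 3 to 60 N. Pads are 18 mm wide; open, the fingers measure 123 mm over their backs; the gripper's body (75 mm by 187 mm) begins 45 mm behind the grasp point.
Start: joints at [1.118, 0.536, -0.004, 1.538, 0.003, 1.067, -0.071], TCP at [0.245, -0.602, 0.239] pointing down, gripper open.
Joint ranges: [-2.7, 2.7], [-0.37, 2.16], [-1.27, 1.26], [0.24, 2.4], [-1.31, 4.45], [0.19, 1.91], [-2.76, 2.76]. Speed limits (rad/s): [2.39, 2.39, 3.14, 3.14, 3.14, 3.14, 3.14].

INTERFACE

Orientations are given as a unit quaternion [w, x, y, z].
In Python, from rig import manip, snapshot, calibration, regions_of gives the robot as it stands.
- The arm moves only by the tool send_rows, never from a script. Its argument "motion" is text: rows parted by semicolons, each of 7 numbers parted by spaces: the turn, a rotation vector about the tool's x, y, z in units of 5 degrees (1.0 is 5 degrees), then the shift along the tool's x, y, z in units of 30 mm (1.0 is 30 mm), then the opening, from 0 (shut) to 1 (fully open). A call has 1 to 12 rows; each row is the pose to reach, as a shift and turn from the pose measured when the call began, along the tool's axes at that moment; what a row does not reach only later rows make up. A row lasts 1/12 s, in which the tool goes at most 41.7 mm and 7.16 degrees, less where a joint would pass 70% of its speed; a pose out of reach is approached as far as the arm can. A call with a gripper value outside its range is refused whole. The fingers move at their own pace and stop on an object; "grip_force" is the grip in N (left out, the last holds). Time passes only in rows, so rows that repeat a pose let the fingers close. It gives the time, the measured TCP pose, the force and the opening at its end, in the units of the state.
- manip.read_state(): the state, without advancing time (a new reading comes with each control period).
- snapshot(name): name is "scene" or "top" or "wrist"; returns (picture, depth): 420x560x3 uint8, blue, green, red; 420x560 float32, m along the optical axis (not along the pixel's ray), 0 where there is no reading.
- calibration(name): a dict with "fx", "fy", "cx", "cy" (pixels), "T" (4x4, takes a point from camera to world coordinates). Camera axes: x right, y up, looking along -z (the intrinsics and any distortion apply to the point x, -y, -z); pixel columns grow to the right and rows downward; lengths in m; the calibration is good to about 2 mm. A picture is of the moment at which its call begins: read the wrist's pose just before it. calibration takes no time and is no camera call; for the wrist camera it gives the pose at the moment of the call.
- manip.hand_in(): hands the job in, once; it reports no verdict.
Trained networks look in the newest picture that a camera, given by its name, has taken for a name from the list of things; names that differ only in an ending like _2 or _b are one class to them, and where a whole thing is asked for, a point or a joint stands for the part that bears it (a point fixed in the world has none). Each returns a list of dicts, best first, with "score" (0 to 1); they miss things now and then, are a little off and sometimes report something else, mostly with a low value. They report only what shows in the picture. A call takes as long as a camera call.
- regions_of(camera, label): "region" (420x560 bool, what is visible of it) and "xy" ([column, row] in pixels, amid what is visible of it).
The state is a dict: "clock": time; "q": joint angles; "joint_velocities": joint speeds; "tau": joint torques, N m; "tcp_pos": TCP position; "eef_rot": TCP orientation; "wrist_force": force on the tool from outside, world axes, zero at the start; "ft_torque": the same for the moment, N m; "gripper_width": finger opening in m.
Only numpy, scipy, OpenCV 4.12 (cv2) and the standard library are available. Lean on these libraries where they do the work, as an engineer would, in place of code of your own. Each camera call takes 0.05 s, during which the arm holds its last target.

## Working session

There is one attempt and no reset: what is moved stays moved. The work goes in short steps, Python scripts to look and compute and a tool call to move; the robot and the scene stay as the last step left them, time stands still between calls to the robot, and variables do not carry over. Pictures are saved under pics/ and viewed, and the job is handed in when it is done.

Besides the shell and the picture viewer there is one more tool, called after "Call:" as name(argument=value, ...), one argument or row to a line, values as JSON. send_rows: Moves the arm, as the interface text tells. Its arguments: {"type":"object","properties":{"motion":{"type":"string"},"grip_force":{"type":"number"}},"required":["motion"]}

```bash
ls; mkdir -p pics; python3 - <<'E'
from rig import manip, snapshot, calibration, regions_of
import cv2,numpy as np
print(manip.read_state(), manip.grip_point_offset)
for c in ["scene","top"]:
    p,d=snapshot(c); cv2.imwrite(f"pics/{c}0.png",p); np.save(f"pics/{c}0.npy",d)
    k=calibration(c); print(c,k)
E
```

```text
pics
{'clock': 0.0, 'q': array([ 1.11778105,  0.53719922, -0.00442621,  1.53885839,  0.00260884,
        1.06728172, -0.07121757]), 'joint_velocities': array([-2.76227475e-05, -7.86275612e-04, -5.96057207e-04,  1.82696449e-03,
       -1.41276899e-03, -4.01617314e-04, -7.28073434e-04]), 'tau': array([-5.80956803e-04, -5.70982504e+01,  9.90428366e-01, -2.51601470e+01,
       -5.63114800e-02,  1.81158422e-02,  1.61822668e-04]), 'tcp_pos': array([ 0.24495155, -0.60142033,  0.23782351]), 'eef_rot': array([-8.37839048e-04,  9.81349993e-01,  1.92227555e-01, -2.36299931e-04]), 'wrist_force': array([ 0.18612751,  0.15539332, -0.14065306]), 'ft_torque': array([-0.03449181, -0.02055868,  0.01174428]), 'gripper_width': 0.08840754384432924} 0.0187
scene {'fx': 430.7393728466046, 'fy': 430.7393728466046, 'cx': 277.29069980091725, 'cy': 201.03773586375843, 'T': array([[-0.86335568,  0.26553779, -0.42907652,  0.04135201],
       [-0.50437609, -0.42903958,  0.74935292,  0.98765497],
       [ 0.01489071,  0.86337403,  0.50434467,  0.68359579],
       [ 0.        ,  0.        ,  0.        ,  1.        ]])}
top {'fx': 484.03764321220785, 'fy': 484.03764321220785, 'cx': 284.0295715961184, 'cy': 203.0311219774659, 'T': array([[-0.01929199,  0.99641534, -0.08236679,  0.4777516 ],
       [-0.99966052, -0.02066639, -0.01586634,  0.08162691],
       [-0.01751169,  0.08203274,  0.99647578,  1.20011504],
       [ 0.        ,  0.        ,  0.        ,  1.        ]])}
```

View pics/scene0.png

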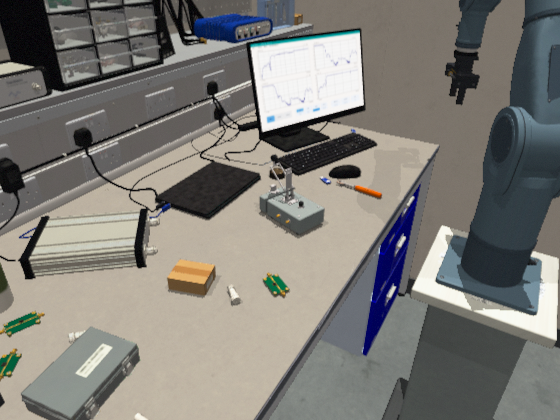

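View pics/top0.png

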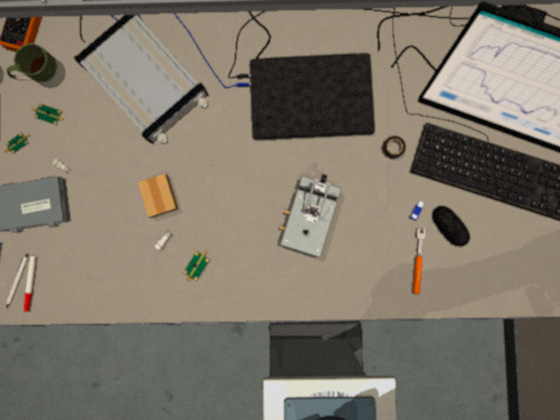

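```bash
cat > h.py <<'E'
from rig import manip, snapshot, calibration, regions_of
import cv2,numpy as np
from scipy.spatial.transform import Rotation as R
def world(c,u,v,d):
    k=calibration(c); 
    p=np.stack([(u-k['cx'])/k['fx']*d, -(v-k['cy'])/k['fy']*d, -d, np.ones_like(d)],-1)
    return (p@k['T'].T)[...,:3]
def cloud(c,d):
    v,u=np.mgrid[0:420,0:560].astype(float)
    return world(c,u,v,d.astype(float))
def proj(c,P):
    k=calibration(c); p=(np.linalg.inv(k['T'])@np.append(P,1))[:3]
    return k['cx']+k['fx']*p[0]/-p[2], k['cy']-k['fy']*p[1]/-p[2]
def Rt():
    s=manip.read_state(); q=s['eef_rot']; return s,R.from_quat([q[1],q[2],q[3],q[0]]).as_matrix()
E
python3 - <<'E'
from h import *
for c in ["top","scene"]:
    p,d=snapshot(c); W=cloud(c,d)
    for l in ["test_box","cover","keeper","lever","lever_end","bail","bail_bar","bail_button"]:
        for r in regions_of(c,l)[:2]:
            m=r['region']&(d>0); w=W[m]
            print(c,l,round(r['score'],2),np.round(r['xy']),m.sum(),w.min(0).round(3) if len(w) else 0,np.median(w,0).round(3),w.max(0).round(3) if len(w) else 0)
E
```

```text
top test_box 0.64 [312. 216.] 3126 [ 0.442 -0.04  -0.005] [0.54  0.037 0.055] [0.648 0.109 0.177]
top cover 0.79 [321. 190.] 422 [ 0.583 -0.036  0.017] [0.608 0.016 0.055] [0.634 0.063 0.078]
top cover 0.74 [322. 184.] 155 [ 0.557 -0.008 -0.002] [0.605 0.013 0.142] [0.628 0.047 0.177]
top keeper 0.68 [322. 188.] 456 [ 0.583 -0.036 -0.001] [0.606 0.016 0.055] [0.634 0.063 0.136]
top lever 0.73 [312. 195.] 251 [ 0.542 -0.003  0.051] [0.574 0.027 0.132] [0.623 0.049 0.177]
top lever_end 0.84 [319. 206.] 233 [ 0.54  -0.005  0.021] [0.561 0.018 0.129] [0.623 0.047 0.177]
top bail_bar 0.71 [321. 183.] 172 [ 0.557 -0.01  -0.002] [0.607 0.014 0.14 ] [0.64  0.049 0.177]
top bail_bar 0.22 [156. 194.] 1239 [ 0.547  0.362 -0.007] [0.599 0.406 0.036] [0.651 0.468 0.043]
top bail_button 0.63 [325. 184.] 187 [ 0.559 -0.015 -0.002] [0.605 0.016 0.138] [0.637 0.049 0.177]
scene test_box 0.95 [289. 205.] 2372 [ 0.442 -0.325 -0.004] [0.54  0.052 0.054] [0.817 0.113 0.177]
scene cover 0.5 [270. 198.] 278 [ 0.561 -0.099 -0.001] [0.613 0.038 0.054] [0.679 0.068 0.097]
scene keeper 0.7 [270. 195.] 266 [ 0.589 -0.099 -0.   ] [0.614 0.039 0.054] [0.669 0.068 0.075]
scene keeper 0.66 [288. 210.] 2097 [ 0.442 -0.256 -0.002] [0.533 0.056 0.055] [0.766 0.113 0.177]
scene lever 0.76 [289. 176.] 264 [ 0.54  -0.325 -0.004] [0.554 0.027 0.125] [0.798 0.051 0.177]
scene lever 0.37 [276. 160.] 55 [ 0.601 -0.256  0.007] [0.609 0.015 0.163] [0.766 0.021 0.177]
scene lever_end 0.74 [290. 185.] 169 [ 0.541 -0.152 -0.001] [0.552 0.034 0.111] [0.638 0.051 0.174]
```

```bash
python3 - <<'E'
from h import *
k=None
for c in ["top","scene"]:
    d=np.load(f"pics/{c}0.npy"); W=cloud(c,d)
    m=(abs(W[...,2]-.054)<.006)&(W[...,0]>.42)&(W[...,0]<.67)&(W[...,1]>-.06)&(W[...,1]<.12)&(d>0)
    P=W[m][:,:2]; print(c,len(P),np.median(W[m][:,2]))
    (cx,cy),(w,h),a=cv2.minAreaRect((P*1000).astype(np.float32)); print((cx,cy),(w,h),a, cv2.boxPoints(((cx,cy),(w,h),a)))
    p=cv2.imread(f"pics/{c}0.png")
    u,v=(250,140) if c=="top" else (230,135)
    q=p[v:v+130,u:u+130]; cv2.imwrite(f"pics/{c}crop.png",cv2.resize(q,None,fx=4.5,fy=4.5,interpolation=cv2.INTER_CUBIC))
    hi=(W[...,2]>.08)&(W[...,0]>.42)&(W[...,0]<.67)&(W[...,1]>-.06)&(W[...,1]<.12)&(d>0)
    print(np.c_[W[hi]].round(3)[::max(1,hi.sum()//25)].tolist())
print(manip.read_state()['clock'])
E
```

```text
top 2636 0.054931027753994166
(540.0909423828125, 36.48927307128906) (99.9100341796875, 173.96875) 71.34880828857422 [[441.6988    16.975864]
 [606.53125  -38.66038 ]
 [638.4831    56.00268 ]
 [473.65063  111.63893 ]]
[[0.624, 0.013, 0.168], [0.619, 0.005, 0.169], [0.614, 0.009, 0.173], [0.614, 0.027, 0.147], [0.612, 0.03, 0.144], [0.608, 0.007, 0.173], [0.608, 0.032, 0.143], [0.607, 0.034, 0.136], [0.603, -0.001, 0.144], [0.598, 0.036, 0.13], [0.592, 0.001, 0.137], [0.588, 0.036, 0.119], [0.582, 0.04, 0.12], [0.576, 0.007, 0.121], [0.571, 0.043, 0.111], [0.566, 0.009, 0.112], [0.562, 0.013, 0.108], [0.557, 0.027, 0.149], [0.554, 0.029, 0.154], [0.552, 0.036, 0.151], [0.553, 0.041, 0.114], [0.552, 0.052, 0.092], [0.549, 0.026, 0.139], [0.55, 0.033, 0.087], [0.548, 0.035, 0.09], [0.545, 0.027, 0.094], [0.54, 0.02, 0.09]]
scene 1033 0.05556570248424453
(539.2422485351562, 39.05101013183594) (101.95552825927734, 176.41668701171875) 70.78730773925781 [[439.17126   19.939766]
 [605.76215  -38.114708]
 [639.31323   58.162254]
 [472.72235  116.21673 ]]
[[0.617, 0.012, 0.175], [0.617, 0.016, 0.17], [0.603, 0.018, 0.171], [0.612, 0.019, 0.163], [0.617, 0.011, 0.149], [0.609, 0.014, 0.146], [0.599, 0.002, 0.14], [0.607, 0.033, 0.141], [0.563, 0.037, 0.151], [0.558, 0.04, 0.151], [0.553, 0.037, 0.148], [0.551, 0.029, 0.142], [0.592, 0.036, 0.127], [0.555, 0.039, 0.136], [0.549, 0.031, 0.13], [0.558, 0.039, 0.125], [0.552, 0.031, 0.12], [0.578, 0.043, 0.112], [0.552, 0.037, 0.113], [0.547, 0.028, 0.107], [0.554, 0.044, 0.106], [0.552, 0.041, 0.102], [0.552, 0.036, 0.096], [0.543, 0.029, 0.093], [0.555, 0.053, 0.094], [0.549, 0.046, 0.089]]
1.0
```

View pics/topcrop.png

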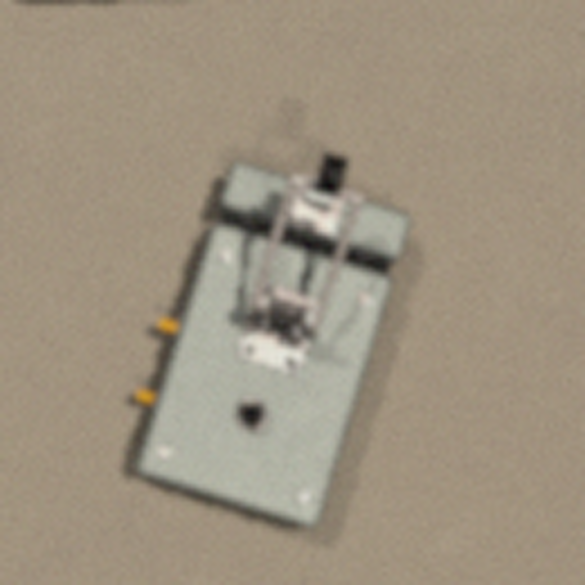

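View pics/scenecrop.png

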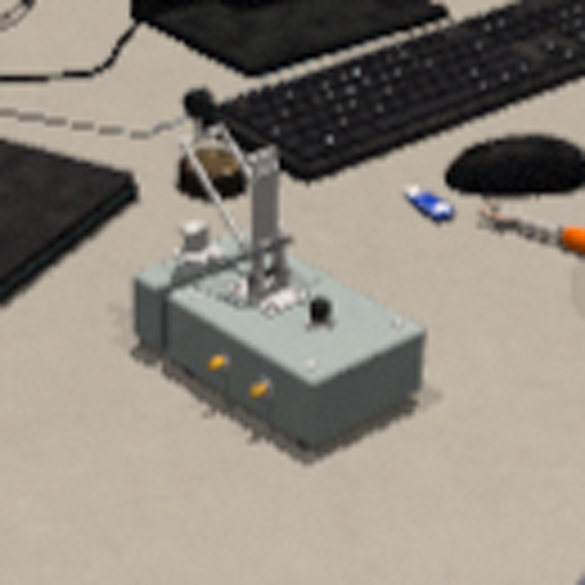

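```bash
python3 - <<'E'
from h import *
s,Rm=Rt(); k=calibration("wrist"); T=k['T']
print(k['fx'],k['cx'],k['cy']); print("cam in tool pos",Rm.T@(T[:3,3]-s['tcp_pos'])); print((Rm.T@T[:3,:3]).round(3))
print("tool axes",Rm.round(4))
t=np.array([.58,.02,.32]); print("shift units",(Rm.T@(t-s['tcp_pos'])/.03).round(2))
E
```

```text
366.2480692138527 281.1852556333399 208.3159149715298
cam in tool pos [ 0.08244792  0.00018575 -0.14581527]
[[-0.001  0.949  0.316]
 [ 1.     0.001  0.   ]
 [ 0.     0.316 -0.949]]
tool axes [[ 0.9261  0.3772  0.    ]
 [ 0.3772 -0.9261 -0.    ]
 [ 0.      0.     -1.    ]]
shift units [ 18.16 -14.99  -2.71]
```

Call:
send_rows(
  motion="0 0 2 2 -1.5 -1 1;0 0 4 4 -3 -2 1;0 0 6 6 -4.6 -2.07 1;0 0 8.2 8 -6.2 -2.07 1;0 0 8.2 10 -7.7 -2.07 1;0 0 8.2 11 -8.5 -2.07 1;0 0 8.2 12 -9.3 -2.07 1;0 0 8.2 13 -10 -2.07 1;0 0 8.2 14 -10.8 -2.07 1;0 0 8.2 15 -11.6 -2.07 1;0 0 8.2 16 -12.4 -2.07 1;0 0 8.2 17 -13.2 -2.07 1",
)

```text
clock: 2.0
tcp_pos: [0.4911, -0.1774, 0.2982]
eef_rot: [0.0, 0.987, -0.164, 0.0]
wrist_force: [0.5, 0.2, -1.0]
gripper_width: 0.0877
```

Call:
send_rows(
  motion="0 0 0 0.3 -1.3 0 0.5;0 0 0 0.5 -2.6 0 0.5;0 0 0 0.7 -3.9 0 0.5;0 0 0 1 -5.2 0 0.5;0 0 0 1.2 -6.4 0 0.5;0 0 0 1.36 -7.24 0 0.5;0 0 0 1.36 -7.24 0 0.5;0 0 0 1.36 -7.24 0 0.5",
)

```text
clock: 2.67
tcp_pos: [0.6, 0.0166, 0.2979]
eef_rot: [-0.0, 0.987, -0.162, 0.0]
wrist_force: [-0.1, 0.2, -0.7]
gripper_width: 0.044
```

```bash
python3 - <<'E'
from h import *
s,Rm=Rt(); print(s['tcp_pos'],s['joint_velocities'].round(3),s['gripper_width'])
p,d=snapshot("wrist"); cv2.imwrite("pics/w1.png",p); np.save("pics/w1.npy",d); W=cloud("wrist",d); np.save("pics/w1W.npy",W)
for l in ["bail_button","bail_bar","keeper","cover","lever"]:
  for r in regions_of("wrist",l)[:1]:
    m=r['region']&(d>0); w=W[m]; print(l,round(r['score'],2),np.round(r['xy']),m.sum(),w.min(0).round(4),np.median(w,0).round(4),w.max(0).round(4)); np.save(f"pics/w1_{l}.npy",m)
E
```

```text
[0.60004331 0.01656673 0.29792318] [ 0.04  -0.02   0.042  0.026  0.009  0.003  0.007] 0.044035516667754473
bail_button 0.73 [279. 185.] 1015 [ 0.5375 -0.0071  0.05  ] [0.6073 0.0104 0.1444] [0.625  0.0513 0.1765]
bail_bar 0.62 [282. 186.] 1003 [ 0.5375 -0.0068  0.0534] [0.6075 0.0105 0.1445] [0.625  0.0488 0.1765]
keeper 0.56 [281. 154.] 2635 [ 0.5777 -0.0431 -0.0013] [0.6144 0.0088 0.0547] [0.638  0.0623 0.1633]
cover 0.72 [283. 155.] 2585 [ 0.5777 -0.0387  0.0102] [0.6145 0.0086 0.0548] [0.638  0.0595 0.165 ]
lever 0.83 [280. 189.] 1504 [ 0.5425 -0.006   0.05  ] [0.5812 0.0214 0.1388] [0.625  0.0479 0.1765]
```

View pics/w1.png

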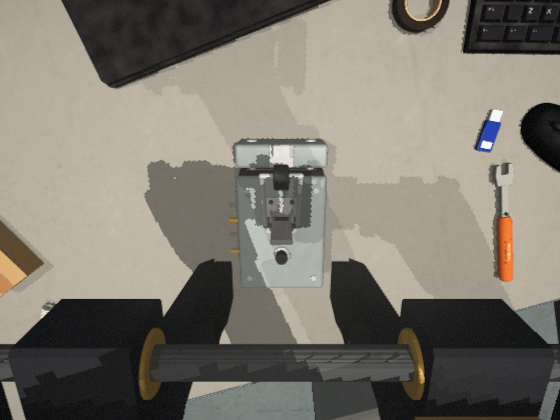

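```bash
python3 - <<'E'
from h import *
W=np.load("pics/w1W.npy"); p=cv2.imread("pics/w1.png")
m=(abs(W[...,2]-.055)<.003)&(W[...,0]>.42)&(W[...,0]<.67)&(W[...,1]>-.06)&(W[...,1]<.12)
P=W[m]; print(np.median(P[:,2]))
(cx,cy),(w,h),a=cv2.minAreaRect((P[:,:2]*1000).astype(np.float32)); print(cx,cy,w,h,a)
th=np.radians(a-90); ex=np.array([np.cos(th),np.sin(th)]); ey=np.array([-ex[1],ex[0]])
c=np.array([cx,cy])/1000
L=max(w,h)/1000
O=c-ex*(L/2-.115); print("origin",O,"yaw",th,"c",L-.165)
B=np.stack([(W[...,:2]-O)@ex,(W[...,:2]-O)@ey,W[...,2]],-1)*1000; np.save("pics/w1B.npy",B)
# profile along x of y~0
for r in range(140,265,2):
    b=B[r,281]; print(r,b.round(0).tolist(),p[r,281].tolist(),end=' | ')
q=p[130:275,215:350]; cv2.imwrite("pics/w1c.png",cv2.resize(q,None,fx=4,fy=4,interpolation=cv2.INTER_CUBIC))
bt=(B[...,2]>140)&(B[...,0]>30)&(abs(B[...,1])<20)&(B[...,0]<90)
print("button",bt.sum(),B[bt].min(0),B[bt].max(0),np.median(B[bt],0))
dk=bt&(p.max(-1)<60); print(dk.sum(),np.percentile(B[dk],[3,50,97],axis=0).round(1))
top=bt&(B[...,2]>B[bt][:,2].max()-2); print("crest",B[top].mean(0))
E
```

```text
0.05497040276567655
541.1343994140625 34.2874755859375 99.5546646118164 173.1593780517578 71.2289810180664
origin [0.5680431  0.02514219] yaw -0.3276160851890952 c 0.008159378051757815
140 [58.0, 0.0, 24.0] [82, 83, 82] | 142 [58.0, 0.0, 39.0] [79, 86, 83] | 144 [58.0, 0.0, 51.0] [123, 127, 125] | 146 [59.0, 0.0, 74.0] [205, 210, 218] | 148 [57.0, 0.0, 74.0] [221, 227, 231] | 150 [55.0, 0.0, 73.0] [223, 226, 231] | 152 [53.0, 0.0, 74.0] [222, 226, 231] | 154 [51.0, 0.0, 75.0] [220, 225, 230] | 156 [49.0, 0.0, 74.0] [220, 225, 229] | 158 [44.0, 0.0, 59.0] [217, 222, 227] | 160 [42.0, 0.0, 57.0] [219, 224, 229] | 162 [40.0, 0.0, 58.0] [200, 208, 215] | 164 [116.0, 0.0, 444.0] [89, 92, 95] | 166 [58.0, 0.0, 167.0] [40, 41, 41] | 168 [57.0, 0.0, 170.0] [42, 46, 43] | 170 [56.0, 0.0, 172.0] [46, 48, 48] | 172 [54.0, 0.0, 171.0] [53, 54, 53] | 174 [53.0, 0.0, 174.0] [57, 59, 59] | 176 [52.0, 0.0, 175.0] [62, 64, 64] | 178 [50.0, 0.0, 174.0] [62, 62, 64] | 180 [49.0, 0.0, 175.0] [59, 61, 62] | 182 [47.0, 0.0, 175.0] [36, 38, 37] | 184 [46.0, 0.0, 174.0] [34, 37, 36] | 186 [44.0, 0.0, 174.0]
[... 1103 characters left out ...]
01, 103, 106] | 244 [-13.0, 0.0, 154.0] [114, 120, 118] | 246 [-59.0, 0.0, 56.0] [146, 152, 149] | 248 [-61.0, 0.0, 57.0] [206, 214, 219] | 250 [-63.0, 0.0, 58.0] [72, 73, 75] | 252 [-61.0, 0.0, 68.0] [40, 43, 42] | 254 [-62.0, 0.0, 70.0] [50, 52, 53] | 256 [-64.0, 0.0, 71.0] [55, 58, 59] | 258 [-67.0, 0.0, 71.0] [52, 58, 57] | 260 [-69.0, 0.0, 72.0] [53, 58, 57] | 262 [-72.0, 0.0, 71.0] [54, 58, 57] | 264 [-75.0, 0.0, 70.0] [91, 96, 94] | button 7479 [ 37.85729269 -19.98279068 140.01066752] [ 61.62541501  19.99768478 381.37931208] [5.85436491e+01 2.69470155e-02 3.78501188e+02]
4197 [[ 48.1 -17.5 172.1]
 [ 58.5   4.8 378.4]
 [ 60.7  18.9 380.3]]
crest [ 57.03730501  -0.43349213 379.84845914]
```

View pics/w1c.png

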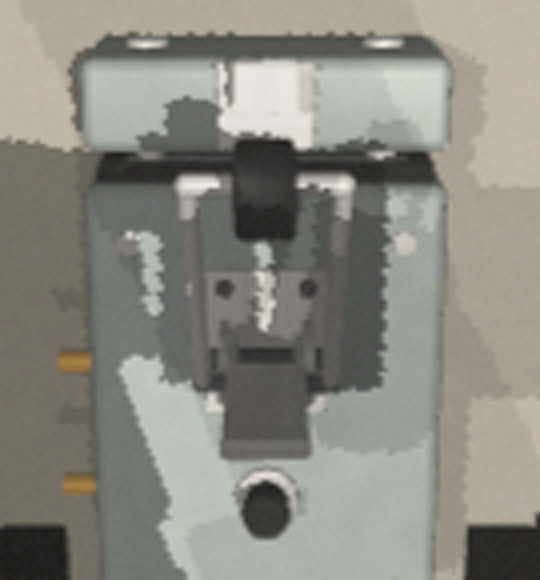

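Call:
send_rows(
  motion="0 0 0 0.3 0.04 1 0.5;0 0 0 0.63 0.07 2 0.5;0 0 0 0.63 0.07 3 0.5;0 0 0 0.63 0.07 3.8 0.5;0 0 0 0.63 0.07 4.4 0.5;0 0 0 0.63 0.07 4.7 0.5;0 0 0 0.63 0.07 4.83 0.5;0 0 0 0.63 0.07 4.83 0.5",
)

```text
clock: 3.63
tcp_pos: [0.6168, 0.0047, 0.1534]
eef_rot: [0.0, 0.986, -0.165, 0.0]
wrist_force: [-0.2, -0.4, -0.0]
gripper_width: 0.0445
```

```bash
python3 - <<'E'
from h import *
s,Rm=Rt(); print(s['tcp_pos'],s['wrist_force'])
p,d=snapshot("wrist"); cv2.imwrite("pics/w2.png",p[100:,100:460]); p,d=snapshot("scene"); cv2.imwrite("pics/s2.png",cv2.resize(p[120:250,220:360],None,fx=4,fy=4))
E
```

```text
[0.61681334 0.00472961 0.15342839] [-0.24948872 -0.43419856 -0.04310971]
```

View pics/w2.png

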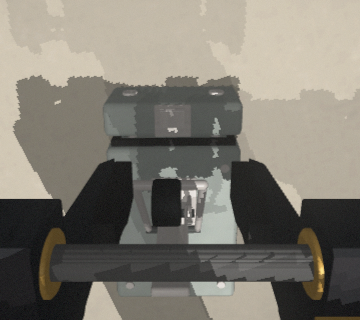

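View pics/s2.png

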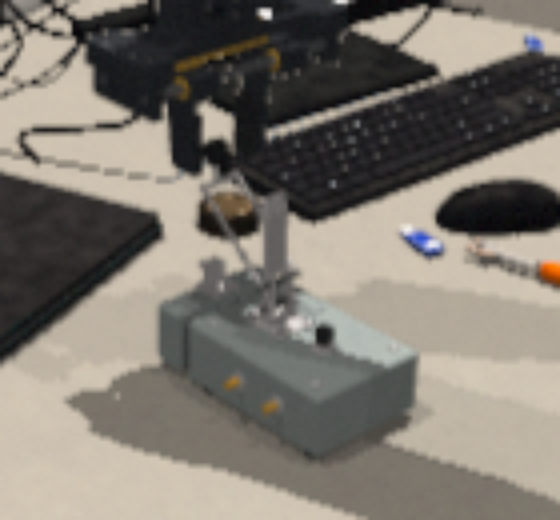

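Call:
send_rows(
  motion="0 0 0 0 -0.12 0 0.5;0 0 0 0 -0.12 0 0.5;0 0 0 0 -0.12 0 0.1;0 0 0 0 -0.12 0 0.05;0 0 0 0 -0.12 0 0.05;0 0 0 0 -0.12 0 0.05;0 0 0 0 -0.12 0 0.05;0 0 0 0 -0.12 0 0.05",
  grip_force=15,
)

```text
clock: 4.4
tcp_pos: [0.6194, 0.0098, 0.155]
eef_rot: [-0.001, 0.986, -0.165, 0.002]
wrist_force: [1.3, 2.4, 0.3]
gripper_width: 0.0114
```

```bash
cat >> h.py <<'E'
O=np.array([.5680,.0251]); yaw=-.3276; ex=np.array([np.cos(yaw),np.sin(yaw)]); ey=np.array([-ex[1],ex[0]])
from scipy.optimize import fsolve
def fk(t,f):
    pin=np.array([-20-18*np.cos(t),71+18*np.sin(t)]); c,s=np.cos(f),np.sin(f)
    return pin+102*np.array([c,s])+14*np.array([-s,c]), pin+85*np.array([c,s])
def ik(b,g=(1.6,.7)): return fsolve(lambda x: fk(*x)[0]-b,g)
def tb(s):
    d=s['tcp_pos'][:2]-O; return np.array([d@ex,d@ey,s['tcp_pos'][2]])*1000
def state(off=(5.1,-10),g=(1.6,.7)):
    s,Rm=Rt(); b=tb(s); x=ik(b[[0,2]]-off,g); print("clk",s['clock'],"tcp box",b.round(1),"th,phi",x.round(3),"bar",fk(*x)[1].round(1),"F box",(s['wrist_force'][:2]@np.c_[ex,ey]).round(2),s['wrist_force'][2].round(2),"w",round(s['gripper_width'],4), "q",s['eef_rot'].round(3)); return s,b,x
E
python3 - <<'E'
from h import *
s,b,x=state()
off=np.array([5.1,-10])
for t,f in [(1.8,.7),(1.95,.6),(1.95,.45),(1.95,.3),(1.95,.15),(1.95,0),(1.95,-.15),(1.95,-.3)]:
    P,bar=fk(t,f); T=P+off; print(t,f,"bar",bar.round(1),"tcp",T.round(1),"dx,dz units",((T-b[[0,2]])/30*[1,-1]).round(2))
E
```

```text
clk 4.4 tcp box [ 53.6   2.1 155. ] th,phi [1.518 0.695] bar [ 44.4 143.4] F box [0.4  2.71] 0.27 w 0.0114 q [-0.001  0.986 -0.165  0.002]
1.8 0.7 bar [ 49.1 143.3] tcp [ 58.2 154.9] dx,dz units [0.15 0.  ]
1.95 0.6 bar [ 56.8 135.7] tcp [ 68.  146.9] dx,dz units [0.48 0.27]
1.95 0.45 bar [ 63.2 124.7] tcp [ 77.5 134.7] dx,dz units [0.8  0.68]
1.95 0.3 bar [ 67.9 112.8] tcp [ 85.1 121.2] dx,dz units [1.05 1.13]
1.95 0.15 bar [ 70.7 100.4] tcp [ 90.5 106.8] dx,dz units [1.23 1.61]
1.95 0 bar [71.7 87.7] tcp [93.8 91.7] dx,dz units [1.34 2.11]
1.95 -0.15 bar [70.7 75. ] tcp [94.7 76.3] dx,dz units [1.37 2.62]
1.95 -0.3 bar [67.9 62.6] tcp [93.3 61. ] dx,dz units [1.33 3.14]
```

Call:
send_rows(
  motion="0 0 0 0.08 0.04 0 0.05;0 0 0 0.15 0.04 0 0.05;0 0 0 0.3 0.04 0.13 0.05;0 0 0 0.48 0.04 0.27 0.05;0 0 0 0.64 0.04 0.47 0.05;0 0 0 0.8 0.04 0.68 0.05;0 0 0 0.93 0.04 0.9 0.05;0 0 0 1.05 0.04 1.13 0.05;0 0 0 1.05 0.04 1.13 0.05",
)

```text
clock: 5.15
tcp_pos: [0.6503, -0.001, 0.1203]
eef_rot: [-0.001, 0.986, -0.164, 0.003]
wrist_force: [1.7, 5.7, 0.0]
gripper_width: 0.0118
```

```bash
python3 - <<'E'
from h import *
s,b,x=state()
p,d=snapshot("wrist"); cv2.imwrite("pics/w3.png",p[60:,100:460]); p,d=snapshot("scene"); cv2.imwrite("pics/s3.png",cv2.resize(p[120:250,220:360],None,fx=4,fy=4))
E
```

```text
clk 5.15 tcp box [ 86.3   1.7 120.3] th,phi [2.012 0.294] bar [ 69.  111.9] F box [-0.18  5.92] 0.02 w 0.0118 q [-0.001  0.986 -0.164  0.003]
```

View pics/w3.png

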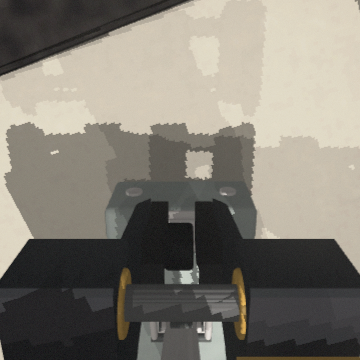

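View pics/s3.png

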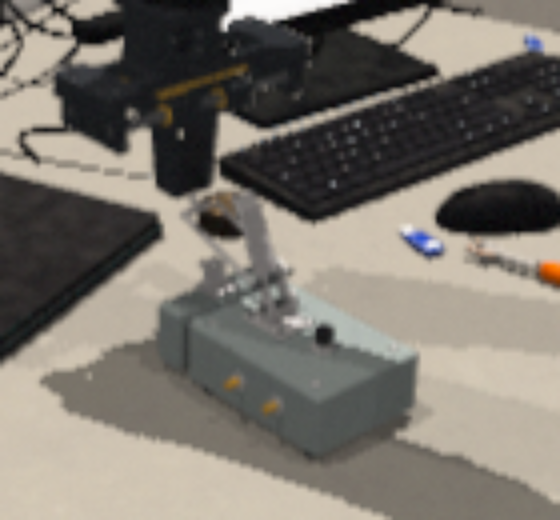

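```bash
python3 - <<'E'
from h import *
s,b,x=state()
off=np.array([5.1,-10])
for t,f in [(2.0,.2),(2.0,.1),(2.0,0),(2.0,-.1),(2.0,-.2),(2,-.3),(1.98,-.33)]:
    P,bar=fk(t,f); T=P+off; print(t,f,"bar",bar.round(1),"tcp",T.round(1),"dx,dz units",((T-b[[0,2]])/30*[1,-1]).round(2))
E
```

```text
clk 5.25 tcp box [ 86.    1.8 120.9] th,phi [2.01  0.301] bar [ 68.8 112.5] F box [-0.24  6.08] -0.95 w 0.0116 q [-0.001  0.986 -0.164  0.003]
2.0 0.2 bar [ 70.8 104.3] tcp [ 89.8 111.4] dx,dz units [0.12 0.32]
2.0 0.1 bar [72.1 95.9] tcp [ 92.7 101.5] dx,dz units [0.22 0.65]
2.0 0 bar [72.5 87.4] tcp [94.6 91.4] dx,dz units [0.29 0.98]
2.0 -0.1 bar [72.1 78.9] tcp [95.5 81.1] dx,dz units [0.31 1.33]
2.0 -0.2 bar [70.8 70.5] tcp [95.3 70.8] dx,dz units [0.31 1.67]
2 -0.3 bar [68.7 62.2] tcp [94.2 60.6] dx,dz units [0.27 2.01]
1.98 -0.33 bar [67.6 60. ] tcp [93.3 57.7] dx,dz units [0.24 2.11]
```

Call:
send_rows(
  motion="0 0 0 0.06 -0.07 0.16 0.05;0 0 0 0.12 -0.07 0.32 0.05;0 0 0 0.18 -0.07 0.5 0.05;0 0 0 0.22 -0.07 0.65 0.05;0 0 0 0.26 -0.07 0.82 0.05;0 0 0 0.29 -0.07 0.98 0.05;0 0 0 0.3 -0.07 1.15 0.05;0 0 0 0.31 -0.07 1.33 0.05;0 0 0 0.31 -0.07 1.5 0.05;0 0 0 0.31 -0.07 1.67 0.05;0 0 0 0.31 -0.07 1.67 0.05",
)

```text
clock: 6.17
tcp_pos: [0.6596, -0.0026, 0.0697]
eef_rot: [-0.001, 0.986, -0.164, 0.003]
wrist_force: [2.9, -3.3, -0.8]
gripper_width: 0.0116
```

```bash
python3 - <<'E'
from h import *
s,b,x=state(g=(2,-.2))
p,d=snapshot("scene"); cv2.imwrite("pics/s4.png",cv2.resize(p[120:250,220:360],None,fx=4,fy=4))
for t,f in [(2,-.3),(1.9,-.3),(1.8,-.3),(1.6,-.3),(1.5,-.3),(1.4,-.3),(1.3,-.3),(1.2,-.3),(1.1,-.3)]:
    P,bar=fk(t,f); T=P+[5.1,-10]; print(t,f,"bar",bar.round(1),"tcp",T.round(1),"dx,dz units",((T-b[[0,2]])/30*[1,-1]).round(2))
E
```

```text
clk 6.1667 tcp box [95.6  3.3 69.7] th,phi [ 2.023 -0.209] bar [71.  69.5] F box [ 3.78 -2.23] -0.84 w 0.0116 q [-0.001  0.986 -0.164  0.003]
2 -0.3 bar [68.7 62.2] tcp [94.2 60.6] dx,dz units [-0.05  0.3 ]
1.9 -0.3 bar [67.  62.9] tcp [92.5 61.3] dx,dz units [-0.1   0.28]
1.8 -0.3 bar [65.3 63.4] tcp [90.8 61.8] dx,dz units [-0.16  0.26]
1.6 -0.3 bar [61.7 63.9] tcp [87.2 62.2] dx,dz units [-0.28  0.25]
1.5 -0.3 bar [59.9 63.8] tcp [85.4 62.2] dx,dz units [-0.34  0.25]
1.4 -0.3 bar [58.1 63.6] tcp [83.6 62. ] dx,dz units [-0.4   0.26]
1.3 -0.3 bar [56.4 63.2] tcp [81.9 61.6] dx,dz units [-0.46  0.27]
1.2 -0.3 bar [54.7 62.7] tcp [80.2 61. ] dx,dz units [-0.52  0.29]
1.1 -0.3 bar [53.  61.9] tcp [78.5 60.3] dx,dz units [-0.57  0.31]
```

View pics/s4.png

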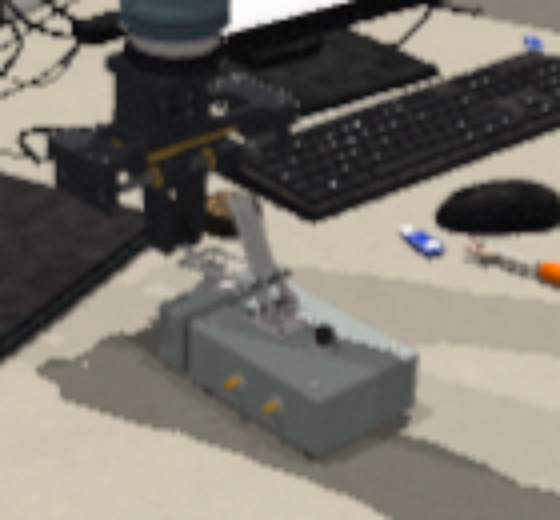

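Call:
send_rows(
  motion="0 0 0 0 0.03 0.1 0.05;0 0 0 -0.02 0.03 0.2 0.05;0 0 0 -0.05 0.03 0.3 0.05;0 0 0 -0.05 0.03 0.3 0.05",
)

```text
clock: 6.55
tcp_pos: [0.6582, -0.0025, 0.0605]
eef_rot: [-0.001, 0.986, -0.164, 0.003]
wrist_force: [3.4, -1.3, -0.1]
gripper_width: 0.0116
```

```bash
python3 - <<'E'
from h import *
s,b,x=state(g=(2,-.2))
p,d=snapshot("top"); cv2.imwrite("pics/t5.png",cv2.resize(p[150:270,270:370],None,fx=5,fy=5))
p,d=snapshot("wrist"); cv2.imwrite("pics/w5.png",p[60:,100:460])
E
```

```text
clk 6.55 tcp box [94.3  2.9 60.5] th,phi [ 2.008 -0.3  ] bar [68.8 62.2] F box [ 3.61 -0.16] -0.12 w 0.0116 q [-0.001  0.986 -0.164  0.003]
```

View pics/w5.png

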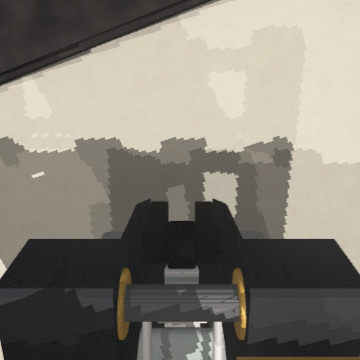

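Call:
send_rows(
  motion="0 0 0 -0.06 0 0.02 0.05;0 0 0 -0.12 0 -0.02 0.05;0 0 0 -0.18 0 -0.04 0.05;0 0 0 -0.24 0 -0.05 0.05;0 0 0 -0.3 0 -0.05 0.05;0 0 0 -0.34 0 -0.04 0.05;0 0 0 -0.34 0 -0.04 0.05",
)

```text
clock: 7.23
tcp_pos: [0.649, 0.0006, 0.0624]
eef_rot: [-0.001, 0.986, -0.164, 0.003]
wrist_force: [4.4, -1.7, -0.2]
gripper_width: 0.0119
```

```bash
python3 - <<'E'
from h import *
s,b,x=state(g=(1.5,-.3))
E
```

```text
clk 7.2333 tcp box [84.6  2.9 62.4] th,phi [ 1.45  -0.297] bar [59.1 64. ] F box [ 4.76 -0.19] -0.25 w 0.0119 q [-0.001  0.986 -0.164  0.003]
```

Call:
send_rows(
  motion="0 0 0 -0.04 0 0.01 0.05;0 0 0 -0.08 0 0.02 0.05;0 0 0 -0.1 0 0.02 0.05;0 0 0 -0.1 0 0.02 0.05;0 0 0 -0.12 0 0.02 0.05;0 0 0 -0.12 0 0.02 0.05",
)

```text
clock: 7.73
tcp_pos: [0.6458, 0.0017, 0.0619]
eef_rot: [-0.001, 0.986, -0.164, 0.004]
wrist_force: [4.0, -2.0, 0.2]
gripper_width: 0.0118
```

```bash
python3 - <<'E'
from h import *
s,b,x=state(g=(1.5,-.3))
p,d=snapshot("scene"); cv2.imwrite("pics/s6.png",cv2.resize(p[120:250,220:360],None,fx=4,fy=4))
E
```

```text
clk 7.7333 tcp box [81.2  2.9 61.9] th,phi [ 1.254 -0.294] bar [55.7 63.4] F box [ 4.41 -0.63] 0.22 w 0.0118 q [-0.001  0.986 -0.164  0.004]
```

View pics/s6.png

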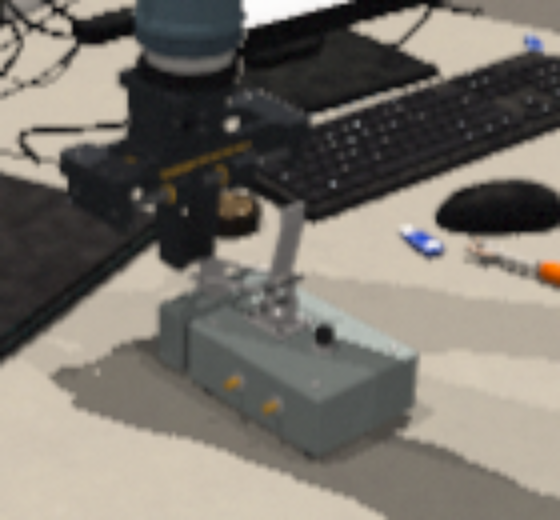

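Call:
send_rows(
  motion="0 0 0 -0.03 0 0.01 0.05;0 0 0 -0.06 0 0.01 0.05;0 0 0 -0.08 0 0.02 0.05;0 0 0 -0.08 0 0.02 0.05",
)

```text
clock: 8.12
tcp_pos: [0.6444, 0.0022, 0.0617]
eef_rot: [-0.001, 0.986, -0.165, 0.005]
wrist_force: [5.1, -2.6, 0.6]
gripper_width: 0.0117
```

```bash
python3 - <<'E'
from h import *
s,b,x=state(g=(1.3,-.3))
E
```

```text
clk 8.1167 tcp box [79.7  2.9 61.7] th,phi [ 1.163 -0.291] bar [54.3 63.2] F box [ 5.64 -0.83] 0.6 w 0.0117 q [-0.001  0.986 -0.165  0.005]
```

Call:
send_rows(
  motion="0 0 0 -0.04 0 0.01 0.05;0 0 0 -0.08 0 0.01 0.05;0 0 0 -0.11 0 0.01 0.05;0 0 0 -0.11 0 0.01 0.05",
)

```text
clock: 8.45
tcp_pos: [0.6425, 0.0028, 0.0619]
eef_rot: [-0.001, 0.986, -0.165, 0.006]
wrist_force: [6.2, -2.7, 0.2]
gripper_width: 0.0116
```

```bash
python3 - <<'E'
from h import *
s,b,x=state(g=(1.2,-.3))
p,d=snapshot("wrist"); cv2.imwrite("pics/w7.png",p[60:,100:460]); cv2.imwrite("pics/w7c.png",cv2.resize(p[200:360,200:360],None,fx=3.5,fy=3.5))
p,d=snapshot("scene"); cv2.imwrite("pics/s7.png",cv2.resize(p[150:230,240:330],None,fx=6,fy=6,interpolation=cv2.INTER_CUBIC))
E
```

```text
clk 8.45 tcp box [77.7  2.9 61.9] th,phi [ 1.028 -0.278] bar [52.4 63.1] F box [ 6.77 -0.54] 0.21 w 0.0116 q [-0.001  0.986 -0.165  0.006]
```

View pics/w7.png

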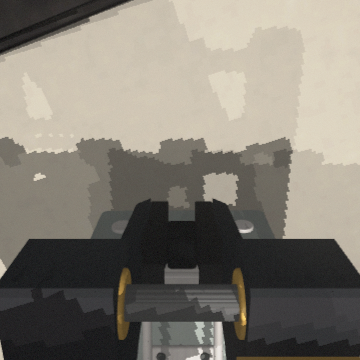

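View pics/s7.png

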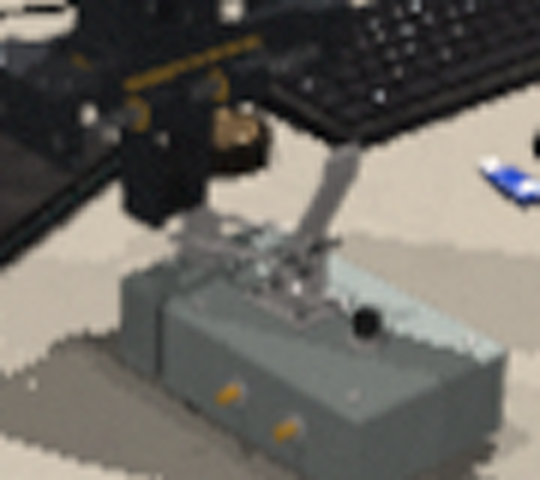

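Call:
send_rows(
  motion="0 0 0 -0.04 0 0.01 0.05;0 0 0 -0.08 0 0.01 0.05;0 0 0 -0.08 0 0.01 0.05",
)

```text
clock: 8.8
tcp_pos: [0.6416, 0.0032, 0.062]
eef_rot: [-0.001, 0.986, -0.165, 0.007]
wrist_force: [6.0, -1.8, -0.5]
gripper_width: 0.0118
```

```bash
python3 - <<'E'
from h import *
s,b,x=state(g=(1.2,-.3))
p,d=snapshot("top"); cv2.imwrite("pics/t8.png",cv2.resize(p[150:270,270:370],None,fx=5,fy=5,interpolation=cv2.INTER_CUBIC))
E
```

```text
clk 8.8 tcp box [76.7  2.9 62. ] th,phi [ 0.954 -0.269] bar [51.5 63.1] F box [6.27 0.2 ] -0.54 w 0.0118 q [-0.001  0.986 -0.165  0.007]
```

View pics/t8.png

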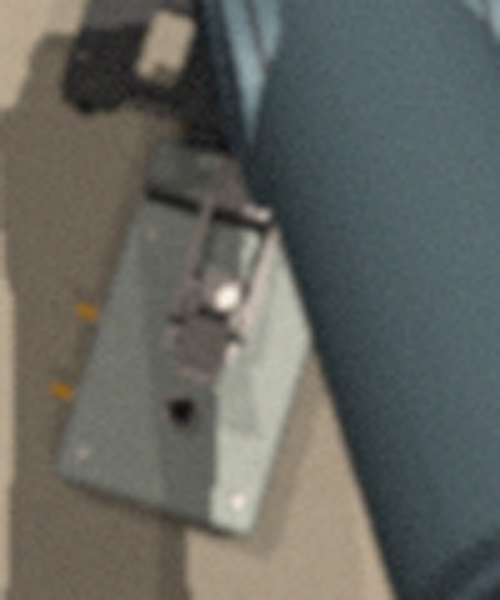

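Call:
send_rows(
  motion="0 0 0 -0.04 0 0 0.05;0 0 0 -0.08 0 0 0.05;0 0 0 -0.1 0 0 0.05;0 0 0 -0.1 0 0 0.05",
)

```text
clock: 9.18
tcp_pos: [0.6408, 0.0034, 0.0626]
eef_rot: [-0.001, 0.986, -0.165, 0.009]
wrist_force: [9.7, -3.6, -2.1]
gripper_width: 0.0122
```

```bash
python3 - <<'E'
from h import *
s,b,x=state(g=(1,-.3))
E
```

```text
clk 9.1833 tcp box [76.   2.8 62.6] th,phi [ 0.888 -0.257] bar [50.9 63.4] F box [10.33 -0.31] -2.08 w 0.0122 q [-0.001  0.986 -0.165  0.009]
```

Call:
send_rows(
  motion="0 0 0 0 0 0 0.4;0 0 0 0 0 0 0.4;0 0 0 0 0 0 0.4;0 0 0 0 0 0 0.4;0 0 0 0 0 -0.5 0.4;0 0 0 0 0 -1.2 0.4;0 0 0 0 0 -2.2 0.4;0 0 0 0 0 -3.2 0.4;0 0 0 0 0 -4.2 0;0 0 0 0 0 -5.2 0;0 0 0 0 0 -5.2 0",
)

```text
clock: 10.1
tcp_pos: [0.6411, 0.004, 0.2264]
eef_rot: [-0.003, 0.986, -0.165, 0.015]
wrist_force: [1.0, 0.3, 1.0]
gripper_width: 0.0174
```

```bash
python3 - <<'E'
from h import *
s,b,x=state(g=(1,-.3))
p,d=snapshot("wrist"); cv2.imwrite("pics/w9.png",p); W=cloud("wrist",d)
B=np.stack([(W[...,:2]-O)@ex,(W[...,:2]-O)@ey,W[...,2]],-1)*1000; np.save("pics/w9B.npy",B)
p2,d2=snapshot("scene"); cv2.imwrite("pics/s9.png",cv2.resize(p2[150:230,240:330],None,fx=6,fy=6,interpolation=cv2.INTER_CUBIC))
W=cloud("scene",d2); B2=np.stack([(W[...,:2]-O)@ex,(W[...,:2]-O)@ey,W[...,2]],-1)*1000
for n,b in (("w",B),("s",B2)):
  m=(abs(b[...,1])<8)&(b[...,2]>85)&(b[...,2]<180)&(b[...,0]<20)&(b[...,0]>-110); P=b[m][:,[0,2]]; P=P[np.argsort(P[:,1])]; print(n,len(P),P[::max(1,len(P)//15)].round(0).tolist())
  m=(abs(b[...,1])<9)&(b[...,2]>57)&(b[...,2]<110)&(b[...,0]>30)&(b[...,0]<100); P=b[m][:,[0,2]];P=P[np.argsort(P[:,0])]; print(n,"keeper/button",len(P),P[::max(1,len(P)//30)].round(0).tolist())
E
```

```text
clk 10.1 tcp box [ 76.    3.5 226.4] th,phi [-10.49    0.931] bar [ 39.5 154.9] F box [0.89 0.62] 0.99 w 0.0174 q [-0.003  0.986 -0.165  0.015]
w 718 [[-31.0, 85.0], [-30.0, 91.0], [-31.0, 93.0], [-34.0, 95.0], [-32.0, 97.0], [-35.0, 99.0], [-37.0, 101.0], [-37.0, 103.0], [-38.0, 105.0], [-39.0, 107.0], [-41.0, 108.0], [-42.0, 110.0], [-42.0, 112.0], [-59.0, 140.0], [-59.0, 141.0], [-58.0, 142.0]]
w keeper/button 652 [[30.0, 57.0], [42.0, 70.0], [43.0, 71.0], [44.0, 71.0], [45.0, 69.0], [47.0, 70.0], [48.0, 71.0], [49.0, 71.0], [50.0, 71.0], [50.0, 71.0], [51.0, 70.0], [52.0, 62.0], [53.0, 63.0], [53.0, 71.0], [54.0, 65.0], [57.0, 64.0], [63.0, 79.0], [64.0, 80.0], [66.0, 81.0], [67.0, 82.0], [69.0, 80.0], [70.0, 81.0], [71.0, 80.0], [72.0, 81.0], [73.0, 81.0], [74.0, 80.0], [75.0, 80.0], [76.0, 77.0], [77.0, 77.0], [78.0, 77.0], [79.0, 74.0], [80.0, 73.0]]
s 52 [[-35.0, 85.0], [-26.0, 87.0], [-33.0, 88.0], [-34.0, 89.0], [-36.0, 94.0], [-37.0, 99.0], [-38.0, 103.0], [-47.0, 111.0], [-49.0, 115.0], [-51.0, 120.0], [-56.0, 126.0], [-58.0, 131.0], [-58.0, 133.0], [-60.0, 136.0], [-61.0, 140.0], [-61.0, 143.0], [-61.0, 145.0], [-62.0, 145.0]]
s keeper/button 69 [[31.0, 58.0], [33.0, 60.0], [36.0, 60.0], [40.0, 63.0], [41.0, 69.0], [41.0, 63.0], [42.0, 66.0], [42.0, 74.0], [43.0, 64.0], [44.0, 59.0], [44.0, 74.0], [46.0, 67.0], [47.0, 74.0], [49.0, 76.0], [51.0, 74.0], [54.0, 67.0], [58.0, 80.0], [59.0, 77.0], [60.0, 81.0], [61.0, 82.0], [61.0, 74.0], [61.0, 81.0], [64.0, 84.0], [64.0, 83.0], [65.0, 74.0], [66.0, 85.0], [66.0, 72.0], [67.0, 83.0], [68.0, 86.0], [69.0, 74.0], [71.0, 77.0], [71.0, 70.0], [72.0, 73.0], [75.0, 79.0], [76.0, 72.0]]h.py:21: RuntimeWarning: The iteration is not making good progress, as measured by the 
 improvement from the last ten iterations.
  def ik(b,g=(1.6,.7)): return fsolve(lambda x: fk(*x)[0]-b,g)
```

View pics/w9.png

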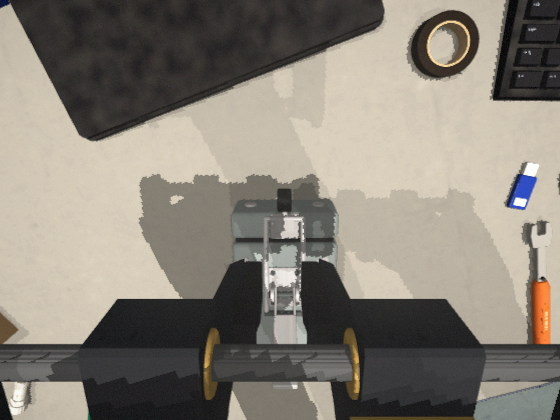

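View pics/s9.png

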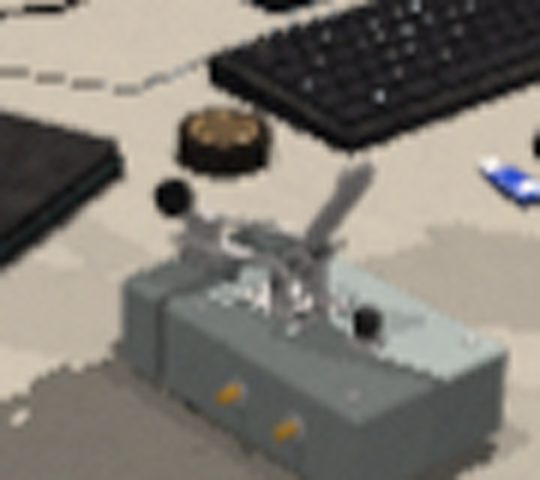

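```bash
cat >> h.py <<'E'
def plan(pts):
    s,Rm=Rt(); Rd=np.column_stack([np.append(ex,0),np.append(-ey,0),[0,0,-1]])
    print("turn units",(R.from_matrix(Rm.T@Rd).as_rotvec()/np.radians(5)).round(2))
    for p in pts:
        p=np.array(p,float); w=np.append(O+(p[0]*ex+p[1]*ey)/1000,p[2]/1000); print(p.round(1),(Rm.T@(w-s['tcp_pos'])/.03).round(2))
E
python3 - <<'E'
from h import *
plan([(30,0,200),(-28,0,150),(-28,0,120)])
E
```

```text
turn units [-0.08 -0.24 -0.04]
[ 30.   0. 200.] [-1.47  0.09  0.66]
[-28.   0. 150.] [-3.43  0.11  2.29]
[-28.   0. 120.] [-3.46  0.12  3.29]
```

Call:
send_rows(
  motion="0 -0.1 0 -0.7 0.05 0.2 0;-0.05 -0.24 0 -1.47 0.09 0.66 0;-0.08 -0.24 -0.04 -2.4 0.1 1.2 0;-0.08 -0.24 -0.04 -3.0 0.1 1.7 0;-0.08 -0.24 -0.04 -3.43 0.11 2.29 0;-0.08 -0.24 -0.04 -3.43 0.11 2.29 0;-0.08 -0.24 -0.04 -3.46 0.12 2.8 0;-0.08 -0.24 -0.04 -3.46 0.12 3.29 0;-0.08 -0.24 -0.04 -3.46 0.12 3.29 0",
)

```text
clock: 10.95
tcp_pos: [0.54, 0.0335, 0.1179]
eef_rot: [0.001, 0.987, -0.163, -0.002]
wrist_force: [-1.1, 0.2, -0.4]
gripper_width: 0.0004
```

```bash
python3 - <<'E'
from h import *
s,Rm=Rt(); print(tb(s),s['wrist_force'],s['gripper_width'])
p2,d2=snapshot("scene"); cv2.imwrite("pics/s10.png",cv2.resize(p2[130:230,240:340],None,fx=5.5,fy=5.5,interpolation=cv2.INTER_CUBIC))
pts=[]
for t in [1,.9,.8,.7,.6,.5,.4,.35,.3,.2]:
    pts.append((-20-68*np.cos(t)+2.5*np.sin(t)+9,0,71+68*np.sin(t)+2.5*np.cos(t)))
plan(pts)
E
```

```text
[-29.17280715  -1.02935533 117.85957009] [-1.05538345  0.16794188 -0.38643188] 0.00035081103657488426
turn units [ 0.02  0.03 -0.01]
[-45.6   0.  129.6] [-0.57 -0.02 -0.35]
[-51.3   0.  125.8] [-0.76 -0.02 -0.22]
[-56.6   0.  121.5] [-0.93 -0.02 -0.08]
[-61.4   0.  116.7] [-1.09 -0.02  0.08]
[-65.7   0.  111.5] [-1.24 -0.02  0.26]
[-69.5   0.  105.8] [-1.36 -0.02  0.45]
[-72.7   0.   99.8] [-1.47 -0.02  0.65]
[-74.    0.   96.7] [-1.51 -0.02  0.75]
[-75.2   0.   93.5] [-1.55 -0.02  0.86]
[-77.1   0.   87. ] [-1.62 -0.02  1.07]
```

View pics/s10.png

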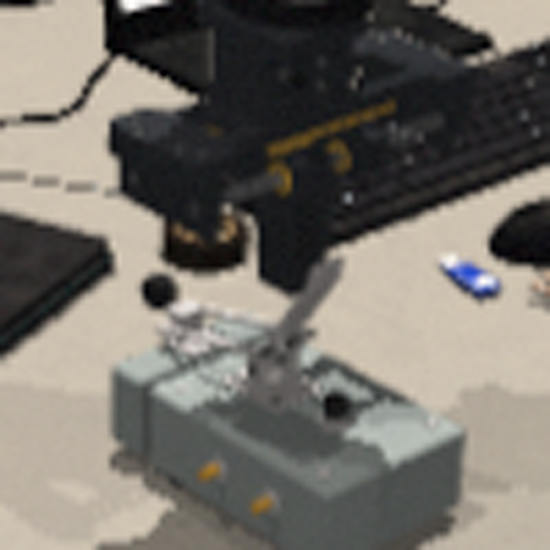

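Call:
send_rows(
  motion="0 0 0 -0.3 -0.02 -0.15 0;0 0 0 -0.55 -0.02 -0.3 0;0 0 0 -0.66 -0.02 -0.28 0;0 0 0 -0.76 -0.02 -0.22 0;0 0 0 -0.85 -0.02 -0.15 0;0 0 0 -0.93 -0.02 -0.08 0;0 0 0 -1.01 -0.02 0 0;0 0 0 -1.09 -0.02 0.08 0;0 0 0 -1.09 -0.02 0.08 0",
)

```text
clock: 11.75
tcp_pos: [0.5099, 0.0451, 0.1169]
eef_rot: [0.0, 0.987, -0.163, -0.001]
wrist_force: [2.6, -0.6, 3.8]
gripper_width: 0.0001
```

```bash
cat >> h.py <<'E'
def lev(ts,s=68,off=2.5): return [(-20-s*np.cos(t)+off*np.sin(t)+9,0,71+s*np.sin(t)+off*np.cos(t)) for t in ts]
E
python3 - <<'E'
from h import *
s,Rm=Rt(); print(tb(s),s['wrist_force'][:2]@np.c_[ex,ey],s['wrist_force'][2])
p2,d2=snapshot("scene"); cv2.imwrite("pics/s11.png",cv2.resize(p2[130:230,240:340],None,fx=5.5,fy=5.5,interpolation=cv2.INTER_CUBIC))
plan(lev([.7,.6,.5,.4,.3,.2,.1,.05]))
E
```

```text
[-61.44896625   0.23183921 116.90281366] [2.66800468 0.23698957] 3.842133518752009
turn units [ 0.01  0.03 -0.  ]
[-61.4   0.  116.7] [0.   0.01 0.01]
[-65.7   0.  111.5] [-0.14  0.01  0.18]
[-69.5   0.  105.8] [-0.27  0.01  0.37]
[-72.7   0.   99.8] [-0.37  0.01  0.57]
[-75.2   0.   93.5] [-0.46  0.01  0.78]
[-77.1   0.   87. ] [-0.52  0.01  1.  ]
[-78.4   0.   80.3] [-0.56  0.01  1.22]
[-78.8   0.   76.9] [-0.58  0.01  1.34]
```

View pics/s11.png

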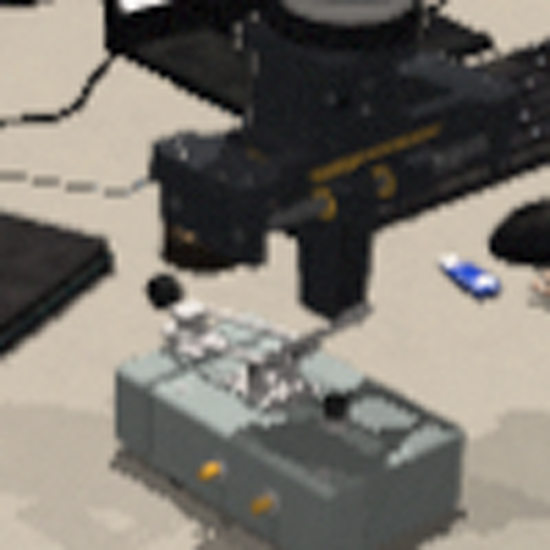

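Call:
send_rows(
  motion="0 0 0 -0.07 0 0.09 0;0 0 0 -0.14 0 0.18 0;0 0 0 -0.21 0 0.27 0;0 0 0 -0.27 0 0.37 0;0 0 0 -0.32 0 0.47 0;0 0 0 -0.37 0 0.57 0;0 0 0 -0.42 0 0.67 0;0 0 0 -0.42 0 0.67 0",
)

```text
clock: 12.47
tcp_pos: [0.4975, 0.0493, 0.0964]
eef_rot: [0.0, 0.987, -0.163, -0.002]
wrist_force: [2.0, -1.4, 0.4]
gripper_width: 0.0002
```

```bash
python3 - <<'E'
from h import *
s,Rm=Rt(); print(tb(s),s['wrist_force'][:2]@np.c_[ex,ey],s['wrist_force'][2])
p2,d2=snapshot("top"); cv2.imwrite("pics/t12.png",cv2.resize(p2[150:270,270:370],None,fx=5,fy=5,interpolation=cv2.INTER_CUBIC))
plan(lev([.3,.2,.1,.05,0]))
E
```

```text
[-74.57504134   0.19549065  96.37833015] [ 2.33128683 -0.6534526 ] 0.407490341504656
turn units [0.02 0.04 0.  ]
[-75.2   0.   93.5] [-0.02  0.01  0.1 ]
[-77.1   0.   87. ] [-0.08  0.01  0.32]
[-78.4   0.   80.3] [-0.13  0.01  0.54]
[-78.8   0.   76.9] [-0.14  0.01  0.65]
[-79.    0.   73.5] [-0.14  0.01  0.77]
```

View pics/t12.png

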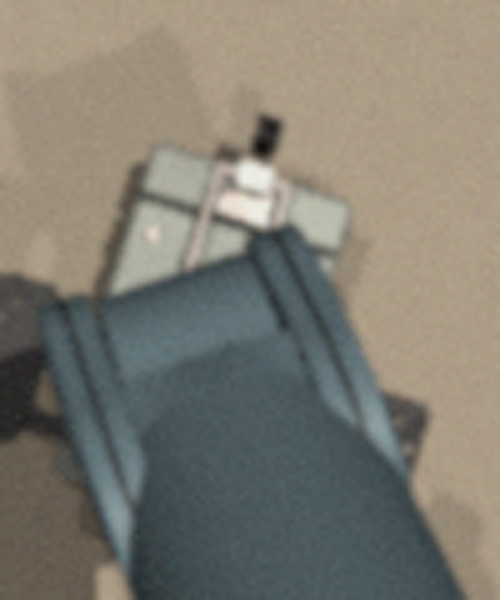

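Call:
send_rows(
  motion="0 0 0 -0.02 0 0.1 0;0 0 0 -0.05 0 0.2 0;0 0 0 -0.08 0 0.32 0;0 0 0 -0.1 0 0.42 0;0 0 0 -0.13 0 0.5 0;0 0 0 -0.13 0 0.5 0",
)

```text
clock: 13.02
tcp_pos: [0.4924, 0.0505, 0.0805]
eef_rot: [0.001, 0.987, -0.163, -0.003]
wrist_force: [-0.5, -1.4, -0.0]
gripper_width: 0.0005
```

```bash
python3 - <<'E'
from h import *
s,Rm=Rt(); print(tb(s),s['wrist_force'][:2]@np.c_[ex,ey],s['wrist_force'][2])
plan(lev([.05,0]))
E
```

```text
[-79.80885633  -0.25695927  80.54247371] [-0.01630203 -1.51154481] -0.028364258505006377
turn units [0.03 0.06 0.  ]
[-78.8   0.   76.9] [ 0.03 -0.01  0.12]
[-79.    0.   73.5] [ 0.03 -0.01  0.23]
```

Call:
send_rows(
  motion="0 0 0 0.03 0 0.05 0;0 0 0 0.05 0 0.1 0;0 0 0 0.05 0 0.15 0;0 0 0 0.05 0 0.15 0",
)

```text
clock: 13.35
tcp_pos: [0.4937, 0.05, 0.0759]
eef_rot: [0.001, 0.987, -0.163, -0.003]
wrist_force: [0.2, -0.2, 0.4]
gripper_width: 0.0007
```

```bash
python3 - <<'E'
from h import *
s,Rm=Rt(); print(tb(s),s['wrist_force'][:2]@np.c_[ex,ey],s['wrist_force'][2])
p2,d2=snapshot("scene"); cv2.imwrite("pics/s13.png",cv2.resize(p2[130:230,240:340],None,fx=5.5,fy=5.5,interpolation=cv2.INTER_CUBIC))
E
```

```text
[-78.31956701  -0.31785033  75.88436518] [ 0.30353029 -0.13439823] 0.39107773231232107
```

View pics/s13.png

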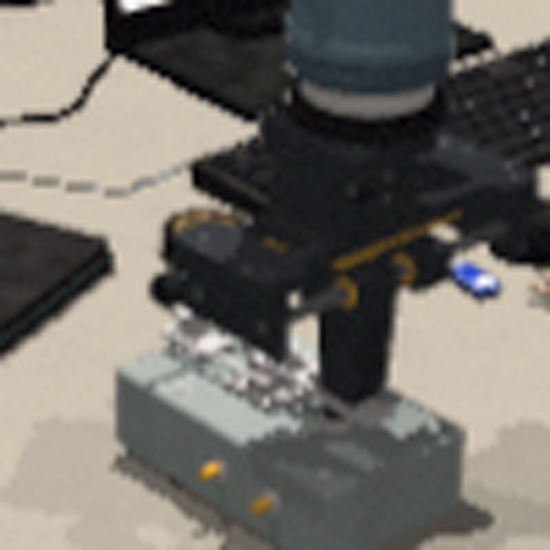

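Call:
send_rows(
  motion="0 0 0 0 0 0.04 0;0 0 0 0 0 0.08 0;0 0 0 0 0 0.08 0",
)

```text
clock: 13.65
tcp_pos: [0.4938, 0.05, 0.0744]
eef_rot: [0.001, 0.987, -0.163, -0.003]
wrist_force: [-5.1, 0.9, 14.4]
gripper_width: 0.0007
```

Call:
send_rows(
  motion="0 0 0 0 0 0.03 0;0 0 0 0 0 0.05 0;0 0 0 0 0 0.05 0",
)

```text
clock: 13.9
tcp_pos: [0.4938, 0.0501, 0.0741]
eef_rot: [0.001, 0.987, -0.163, -0.003]
wrist_force: [-5.1, -0.8, 16.9]
gripper_width: 0.0004
```

Call:
send_rows(
  motion="0 0 0 0 0 -0.05 0;0 0 0 0 0 -0.05 0;0 0 0 0 0 -0.05 0;0 0 0 0 0 -0.05 0",
)

```text
clock: 14.23
tcp_pos: [0.4941, 0.0501, 0.0757]
eef_rot: [0.001, 0.987, -0.163, -0.003]
wrist_force: [-0.2, -0.3, 3.8]
gripper_width: 0.0006
```

Call:
send_rows(
  motion="0 0 0 0 0 0.02 0;0 0 0 0 0 0.03 0;0 0 0 0 0 0.03 0;0 0 0 0 0 0.03 0",
)

```text
clock: 14.57
tcp_pos: [0.4942, 0.0502, 0.0751]
eef_rot: [0.001, 0.987, -0.163, -0.003]
wrist_force: [-3.2, -0.2, 8.0]
gripper_width: 0.0006
```

Call:
send_rows(
  motion="0 0 0 0 0 0.015 0;0 0 0 0 0 0.02 0;0 0 0 0 0 0.02 0;0 0 0 0 0 0.02 0",
)

```text
clock: 14.9
tcp_pos: [0.4941, 0.0502, 0.0749]
eef_rot: [0.001, 0.987, -0.163, -0.003]
wrist_force: [-2.9, -1.2, 10.7]
gripper_width: 0.0005
```

Call:
send_rows(
  motion="0 0 0 0 0 0.015 0;0 0 0 0 0 0.02 0;0 0 0 0 0 0.02 0;0 0 0 0 0 0.02 0;0 0 0 0 0 0.02 0;0 0 0 0 0 0.02 0",
)

```text
clock: 15.4
tcp_pos: [0.4941, 0.0502, 0.0749]
eef_rot: [0.001, 0.987, -0.163, -0.003]
wrist_force: [-3.2, -0.5, 12.7]
gripper_width: 0.0003
```

Call:
send_rows(
  motion="0 0 0 0 0 -0.1 0;0 0 0 0 0 -0.5 0;0 0 0 0 0 -1.2 0;0 0 0 0 0 -2.2 0;0 0 0 0 0 -3.3 0;0 0 0 0 0 -4.4 0;0 0 0 0 0 -5.2 0;0 0 0 1 0 -5.2 0;0 0 0 2 0 -5.2 0;0 0 0 2.5 0 -5.2 0;0 0 0 2.5 0 -5.2 0",
)

```text
clock: 16.32
tcp_pos: [0.5684, 0.0245, 0.2301]
eef_rot: [0.001, 0.986, -0.164, -0.002]
wrist_force: [-0.7, -0.6, 0.1]
gripper_width: 0.0011
```

```bash
python3 - <<'E'
from h import *
s,Rm=Rt(); print(tb(s),s['wrist_force'])
p,d=snapshot("wrist"); cv2.imwrite("pics/w14.png",p); W=cloud("wrist",d)
b=np.stack([(W[...,:2]-O)@ex,(W[...,:2]-O)@ey,W[...,2]],-1)*1000
m=(abs(b[...,1])<8)&(b[...,2]>50)&(b[...,2]<120)&(b[...,0]<100)&(b[...,0]>-115); P=b[m][:,[0,2]]; P=P[np.argsort(P[:,0])]; print(P[::max(1,len(P)//50)].round(0).tolist())
m=(abs(b[...,1])>20)&(abs(b[...,1])<45)&(abs(b[...,2]-54)<5)&(b[...,0]>0)&(b[...,0]<70); print("outer face",np.percentile(b[m][:,0],99))
p2,d2=snapshot("scene"); cv2.imwrite("pics/s14.png",cv2.resize(p2[130:230,240:340],None,fx=5.5,fy=5.5,interpolation=cv2.INTER_CUBIC))
E
```

```text
[  0.53517178  -0.42319099 230.05201423] [-0.7138957  -0.57459805  0.13225642]
[[-105.0, 77.0], [-75.0, 76.0], [-68.0, 76.0], [-65.0, 74.0], [-62.0, 75.0], [-58.0, 76.0], [-55.0, 76.0], [-52.0, 76.0], [-51.0, 54.0], [-48.0, 77.0], [-46.0, 73.0], [-42.0, 58.0], [-40.0, 72.0], [-39.0, 71.0], [-36.0, 58.0], [-33.0, 58.0], [-25.0, 73.0], [-23.0, 73.0], [-21.0, 72.0], [-20.0, 70.0], [-18.0, 76.0], [-16.0, 58.0], [-13.0, 56.0], [-10.0, 57.0], [-7.0, 58.0], [-4.0, 57.0], [-2.0, 55.0], [1.0, 55.0], [4.0, 53.0], [7.0, 54.0], [10.0, 54.0], [13.0, 55.0], [16.0, 55.0], [19.0, 57.0], [22.0, 51.0], [26.0, 56.0], [29.0, 56.0], [32.0, 57.0], [34.0, 57.0], [39.0, 72.0], [42.0, 73.0], [44.0, 73.0], [46.0, 58.0], [48.0, 74.0], [53.0, 83.0], [56.0, 86.0], [59.0, 87.0], [62.0, 89.0], [65.0, 88.0], [67.0, 86.0], [70.0, 83.0]]
outer face 47.523658799562725
```

View pics/w14.png

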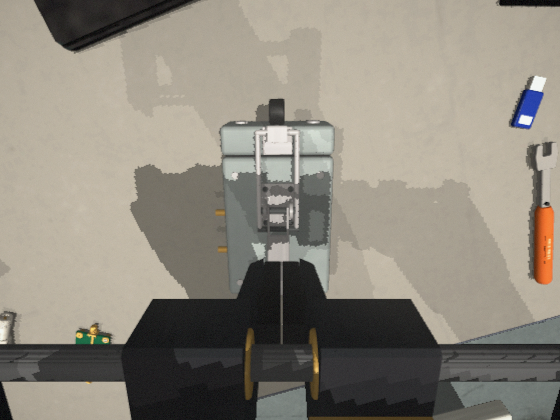

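View pics/s14.png

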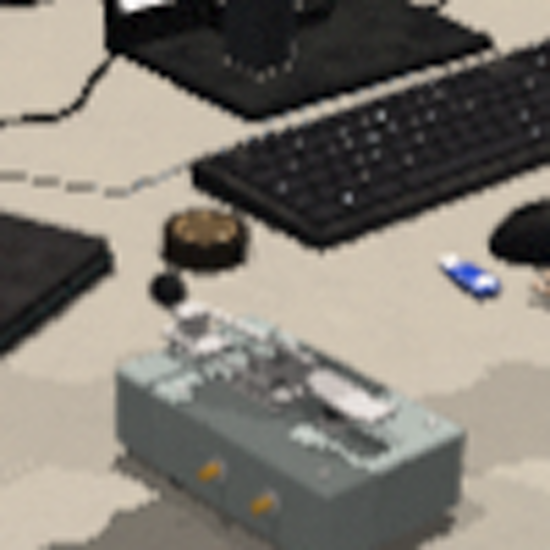

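Call:
send_rows(
  motion="0 0 0 -1 0 -0.5 0;0 0 0 -2 0 -0.5 0;0 0 0 -3 0 -0.5 0;0 0 0 -4 0 -0.5 0;0 0 0 -4.6 0 -0.5 0;0 0 0 -4.6 0 -0.5 0;0 0 0 -4.6 0 -0.5 0",
)

```text
clock: 17.0
tcp_pos: [0.4335, 0.0712, 0.2456]
eef_rot: [0.001, 0.987, -0.162, -0.004]
wrist_force: [0.8, -0.8, -0.1]
gripper_width: 0.0009
```

```bash
python3 - <<'E'
from h import *
s,Rm=Rt(); print(tb(s),s['wrist_force'])
Bs=[]
for i in range(3):
    p,d=snapshot("wrist"); W=cloud("wrist",d)
    Bs.append(np.stack([(W[...,:2]-O)@ex,(W[...,:2]-O)@ey,W[...,2]],-1)*1000)
cv2.imwrite("pics/w15.png",p)
b=np.median(Bs,0); np.save("pics/w15B.npy",b)
def fit(x0,x1,y,z0,z1):
    m=(abs(b[...,1])<y)&(b[...,0]>x0)&(b[...,0]<x1)&(b[...,2]>z0)&(b[...,2]<z1); P=b[m]; c=np.polyfit(P[:,0],P[:,2],1); print(m.sum(),"slope",c[0],"z at mid",np.median(P[:,2]), "z at -68", np.polyval(c,-68)); 
fit(-98,-52,8,70,82); 
m=(abs(b[...,1])>25)&(abs(b[...,1])<45)&(b[...,0]>-110)&(b[...,0]<15)&(abs(b[...,2]-55)<4); P=b[m]; print("boxtop",m.sum(),np.polyfit(P[:,0],P[:,2],1),np.median(P[:,2]))
E
```

```text
[-142.16642214    0.36746176  245.63917927] [ 0.77737254 -0.7508853  -0.12171928]
1092 slope 0.020634310596188893 z at mid 75.33251532023108 z at -68 75.4504452132218
boxtop 6766 [-2.86725496e-04  5.49197291e+01] 54.92526695092576
```

View pics/w15.png

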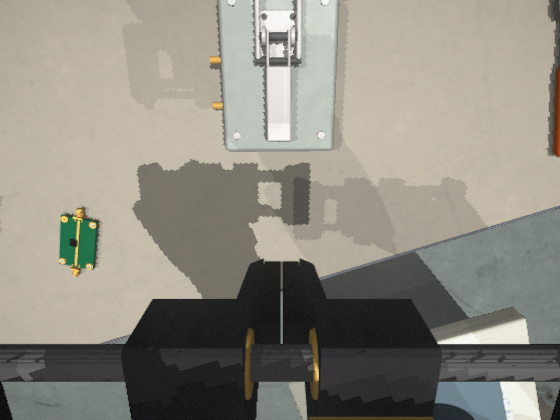

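```bash
python3 - <<'E'
from h import *
s=manip.read_state(); print(s['clock'],abs(s['joint_velocities']).max()); print(manip.hand_in())
E
```

```text
17.15 0.009662579359348906
the job is handed in; nothing more can be done
None
```

The box is closed up and the job is handed in at about 17 s of the 54 s allowed.

**What I did:**
- **Bail:** I lifted it by the button over the keeper's nose, let it down behind the keeper and drew it back. The pull rose to about 10 N as the cover met the gasket.
- **Lever:** I pushed it over with the shut fingers and it went past centre.
- **Press home:** I pressed it on its buffer at about 11–13 N for around 0.8 s.

**Last checks:**
- **Lever:** it lies flat at about -0.02 rad by a depth fit, so it is past centre.
- **Cover:** the pictures show it drawn in against the box. The depth points put its outer face at about 47.5 mm on the box's x, which is fully closed within the 2 mm calibration.
- **Bail:** in the last pictures the crossbar's button sits out past the keeper, as it should when seated. I did not measure the bar's position again after the lever went home.
- **Robot:** the arm was clear of everything and still. The pictures showed none of the other things on the bench disturbed, though I did not measure them.

**What disagreed:**
- **Push over the limit:** the first press briefly reached about 17 N, over the 15 N guide, so I eased off and repeated it.
- **Lever height:** the lever's top was about 2 mm higher than I had assumed. My angle estimate from finger height (+0.02 to +0.04 rad) therefore disagreed with the depth fit, and I trusted the fit.

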